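# Fit the sample-pot carrier on the bench shaker and lock it

### The arm

A 6-joint arm with a two-finger parallel gripper is mounted at the origin on the work surface. World frame = base frame: x ahead of the robot, y to its left, z up, the work surface at z = 0. Lengths are in m, angles in rad, forces in N, time in s.
With the tool pointing down it reaches from about 0.4 to 0.825 m from the base axis. Payload 7 kg.
Tool frame: the origin (TCP) lies between the finger pads; the fingertips stand 22 mm ahead of it and the grasp point (between the pads) lies 3 mm ahead of it; z points along the fingers, y is the direction in which the jaws open and shut (so a half turn about z gives the same grasp; the last joint's range is limited). The gripper opens to 88 mm and grips with 3 to 60 N. Pads are 19 mm wide; open, the fingers measure 130 mm over their backs; the gripper's body (78 mm by 193 mm) begins 47 mm behind the grasp point.
Start: joints at [-0.829, 0.359, 0.012, 0, -1.224, -0.288], TCP at [0.296, -0.607, 0.219] pointing down, gripper open.
Joint ranges: [-3.07, 3.07], [-1.43, 2.12], [-1.02, 1.25], [-3.03, 1.67], [-3.05, -0], [-3.03, 3.03]. Speed limits (rad/s): [2.39, 2.39, 3.01, 3.14, 3.14, 3.14].

### API

Orientations are given as [roll, pitch, yaw] about the fixed x, y, z axes, in that order (R = Rz(yaw) Ry(pitch) Rx(roll)).
In Python, from station import * gives the robot as it stands. The module is installed in compiled form; this text tells all that it offers.
- The arm moves only by the tool move_arm, never from a script. Its argument "rows" is a list of rows, each an object with "delta_rot": the turn, a rotation vector about the world's x, y, z in degrees, a list of three; "delta_pos": the shift along the world's x, y, z in cm, a list of three; "hand": the finger opening in cm, from 0 to 8.76. A call has exactly 10 rows; each row shifts and turns the commanded pose from where the row before left it; what a row does not reach is not made up. A row lasts 1/10 s, in which the tool goes at most 50 mm and 8.59 degrees, less where a joint would pass 70% of its speed; a pose out of reach is approached as far as the arm can. A call is refused whole if a number of a shift passes 5 or a number of a turn 8.59, either way. A call with a gripper value outside its range is refused whole. The fingers move at their own pace and stop on an object; "force" is the grip in N (left out, the last holds). Time passes only in rows, so rows that do not move let the fingers close, or fill a call up. It gives the time, the measured TCP pose, the force and the opening at its end, in the units of the state.
- get_state(): the state, without advancing time (a new reading comes with each control period).
- grab_frame(name): name is "scene" or "top"; returns the picture (420x560x3 uint8, blue, green, red); there is no depth.
- camera_info(name): a dict with "camera_matrix" (3x3 intrinsics, pixels), "world_from_camera" (4x4, takes a point from camera to world coordinates). Camera axes: x right, y down, z forward; pixel columns grow to the right and rows downward; lengths in m; the calibration is good to about 2 mm. A picture is of the moment at which its call begins. camera_info takes no time and is no camera call.
- job_done(): hands the job in, once; it reports no verdict.
The state is a dict: "t": time; "q": joint angles; "qd": joint speeds; "joint_efforts": joint torques, N m; "eef_pos": TCP position; "ee_rot": TCP orientation; "force": force on the tool from outside, world axes, zero at the start; "moment": the same for the moment, N m; "width": finger opening in m.
Only numpy, scipy, OpenCV 4.12 (cv2) and the standard library are available. Lean on these libraries where they do the work, as an engineer would, in place of code of your own. Each camera call takes 0.05 s, during which the arm holds its last target.

### The job

Two tube carriers stand on the bench; pick up the one with the four wide pots by its grip block and lower it gently over the shaker's central shaft and drive pin until it sits fully home, flat on the seat, before you let go. Then swing the hold-down arm over the plate's edge, all the way to its stop, and leave everything else standing where it is.

Things in the scene. Friction and masses are not known exactly. Their poses are not given: they have to be found in the camera images.
- pot_carrier: The carrier to fit, loose, 0.3 to 0.65 kg. Grey plate 150 (x) x 100 (y) x 12 mm; black grip block 60 (x) x 36 (y) mm on its middle, top 77 mm above the plate's underside: grip it across the 36 mm (along y). A 20.5 mm bore runs down through block and plate. Four wide pots (32 mm diameter, 32 mm tall above the plate) fixed at x +-55, y +-32 mm. Origin: centre of the plate's underside, on the bore axis.
- pot_carrier_pin_hole (a point): Lower mouth of the 12.5 mm pin hole through the pot carrier's plate: 48 mm along the carrier's +x from its origin, at the underside.
- vial_carrier: The other carrier, not to be used: same plate, grip block and holes, same grey and black plastic, but with twelve narrow vials (14 to 16 mm diameter, 28 mm tall) instead of the four wide pots. Loose, 0.45 kg. Origin: centre of the plate's underside.
- shaker: Bench shaker, fixed; position and yaw vary. Blue housing 75 mm high, spanning x -105..+105, y -80..+115 mm from the origin; display and dial on its -x face. On top: a low dark seat 10 mm high, the upright central shaft, the drive pin on its +x side, the hold-down arm on its +y side. Origin: on the bench under the shaft axis, z up.
- seat (a point): Point on the shaft axis at seat height, 85 mm above the bench: the pot carrier's origin lies here when fully home, its axes matching the shaker's (which this point shares). The steel shaft, 18 mm diameter, stands 55 mm above this point, its last 8 mm tapered to 8 mm.
- pin_foot (a point): Foot of the drive pin at seat height, 48 mm along the shaker's +x from the shaft axis. The steel pin, 10 mm diameter, stands 30 mm above this point, its last 5 mm tapered to 4 mm.
- hold_arm (a joint): Angle of the hold-down arm about its upright pivot, rad. 0: at its stop, locked, pointing along the shaker's -y with its end 12 mm over the seated plate's edge and 4 mm above it. Larger: swung out; at 1.57 it points along the shaker's -x. Closing turns it anticlockwise seen from above. Range 0 to 2.0, starts at 1.2 to 1.9. Stiff (about 1.5 N at its knob), stays where it is left.
- hold_pivot (a point): Pivot axis of the hold-down arm, at the housing's top (75 mm above the bench), 90 mm along the shaker's +y from the shaft axis. The flat bare-steel arm reaches 52 mm from this axis, is 18 mm wide, and lies 101 to 109 mm above the bench.
- hold_knob (a point): Centre of the top of the arm's upright black knob, 18 mm diameter, 45 mm tall, 42 mm from the pivot axis; this point is 154 mm above the bench. Push the knob sideways or pinch it from above to swing the arm.
- flask: Bystander: clear bottle, 60 mm diameter, 130 mm tall. Origin: centre of its underside.
- sample_jar: Bystander: clear jar with white lid, 52 mm diameter, 60 mm tall. Origin: centre of its underside.
- vial_rack: Bystander: blue vial rack 100 x 200 x 30 mm with dark-capped vials on top up to 55 mm. Origin: centre of its underside.
- tube_rack: Bystander: white tube rack 85 x 180 x 45 mm with a few tubes, up to 70 mm. Origin: centre of its underside.
- buffer: Bystander: glass bottle with blue cap, 72 mm diameter, 150 mm tall. Origin: centre of its underside.
- tip_box: Bystander: yellow box 80 x 120 x 60 mm. Origin: centre of its underside.

How it is judged:
On the way, in this order (a step that is already met when the one before it is completed fails the run):
1. the pot carrier sits fully home on shaft and pin, let go, with the hold-down arm still swung out (z of pot_carrier in the frame of seat between -0.003 and 0.003 m and horizontal distance between pot_carrier and seat below 0.003 m and horizontal distance between pot_carrier_pin_hole and pin_foot below 0.004 m and angle between pot_carrier's own z axis and vertical below 0.05 rad and contact force between pot_carrier and the fingers below 0.5 N and value of joint hold_arm above 0.6 rad), for 0.2 s.
2. the hold-down arm is swung to its stop (value of joint hold_arm below 0.12 rad), for 0.2 s.
At the end, for the whole second after the job is handed in: The pot carrier rests at the seat's height within 3 mm, its bore within 3 mm of the shaft axis and its pin hole within 4 mm of the pin, level within 0.05 rad and at rest; the hold-down arm is within 0.12 rad of its stop (joint hold_arm below 0.12) (z of pot_carrier in the frame of seat between -0.003 and 0.003 m and horizontal distance between pot_carrier and seat below 0.003 m and horizontal distance between pot_carrier_pin_hole and pin_foot below 0.004 m and angle between pot_carrier's own z axis and vertical below 0.05 rad and value of joint hold_arm below 0.12 rad and linear speed of pot_carrier below 0.02 m/s and angular speed of pot_carrier below 0.1 rad/s); the robot touches nothing.
It fails at once if the pot carrier is dropped or slammed down onto the shaker (faster than 0.35 m/s within 40 mm of the shaft axis and 120 mm above the seat) (horizontal distance between pot_carrier and seat below 0.04 m and z of pot_carrier in the frame of seat below 0.12 m and linear speed of pot_carrier above 0.35 m/s).
It fails at once if the other carrier or a bystander is shifted by more than 30 mm or knocked over (distance of any of vial_carrier, flask, sample_jar, vial_rack, tube_rack, buffer, tip_box from where it was at the start of the episode above 0.03 m or angle between any of vial_carrier, flask, sample_jar, vial_rack, tube_rack, buffer, tip_box's own z axis and vertical above 0.5 rad).
It also fails if it takes over 61 s, if anything falls off the work surface, if the arm or the gripper's body presses on something with over 40 N, if the wrist force passes 120 N, or if a joint passes its speed limit or range.

## Working session

There is one attempt and no reset: what is moved stays moved. The work goes in short steps, Python scripts to look and compute and a tool call to move; the robot and the scene stay as the last step left them, time stands still between calls to the robot, and variables do not carry over. Pictures are saved under pics/ and viewed, and the job is handed in when it is done.

Besides the shell and the picture viewer there is one more tool, called after "Request:" as a command line: name --argument value ..., lists and objects as JSON in quotes. move_arm: Moves the arm, as the interface text tells. Its arguments: {"type":"object","properties":{"rows":{"type":"array"},"force":{"type":"number"}},"required":["rows"]}

```bash
mkdir -p pics; python3 - <<'E'
from station import *
import cv2,numpy as np
np.set_printoptions(precision=4,suppress=True)
for n in("scene","top"):
    cv2.imwrite(f"pics/{n}0.png",grab_frame(n)); c=camera_info(n); print(n,np.array(c["camera_matrix"]),np.array(c["world_from_camera"]))
print(get_state())
E
```

```text
scene [[471.9889   0.     282.2547]
 [  0.     471.9889 207.5936]
 [  0.       0.       1.    ]] [[-0.1335  0.8069 -0.5754  1.3784]
 [ 0.9909  0.118  -0.0644  0.129 ]
 [ 0.0159 -0.5787 -0.8154  1.2334]
 [ 0.      0.      0.      1.    ]]
top [[382.2057   0.     274.8193]
 [  0.     382.2057 209.9541]
 [  0.       0.       1.    ]] [[ 0.0129 -0.993   0.1172  0.4497]
 [-0.9999 -0.0138 -0.0067  0.0432]
 [ 0.0083 -0.1171 -0.9931  1.0196]
 [ 0.      0.      0.      1.    ]]
{'t': 0.1, 'q': array([-0.8289,  0.3593,  0.0111, -0.0003, -1.2241, -0.2881]), 'qd': array([-0.0017, -0.0015,  0.0023,  0.0015, -0.0019, -0.0009]), 'joint_efforts': array([  0.0003, -58.4163,  29.375 ,   7.0154,   0.0102,  -0.0001]), 'eef_pos': array([ 0.2957, -0.6063,  0.2177]), 'ee_rot': array([ 3.1401, -0.0001, -2.6879]), 'force': array([ 0.6286, -0.0328, -0.4153]), 'moment': array([-0.0003, -0.0018,  0.0225]), 'width': 0.08774688827812115}
```

View pics/scene0.png

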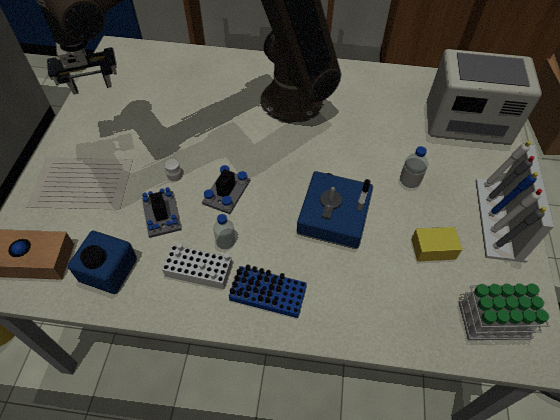

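View pics/top0.png

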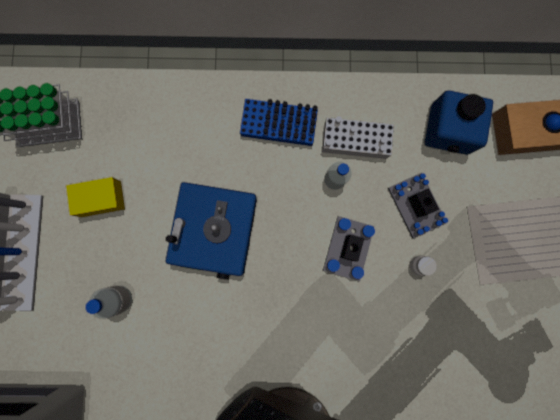

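The top view shows the pot carrier (four wide blue pots) near (350,248), the shaker near (215,229) with its arm knob near (172,239), and the vial carrier near (419,204). I'll zoom in on these.

```bash
python3 - <<'E'
import cv2,numpy as np
t=cv2.imread("pics/top0.png");s=cv2.imread("pics/scene0.png")
a=cv2.resize(t[175:285,155:265],(400,400),interpolation=2);b=cv2.resize(t[205:290,310:395],(400,400),interpolation=2)
cv2.imwrite("pics/zt.png",np.clip(np.hstack([a,b])*1.5,0,255).astype(np.uint8))
a=cv2.resize(s[160:255,290:385],(400,400),interpolation=2);b=cv2.resize(s[155:220,195:260],(400,400),interpolation=2)
cv2.imwrite("pics/zs.png",np.clip(np.hstack([a,b])*1.5,0,255).astype(np.uint8))
E
```

```text
(no output)
```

View pics/zt.png

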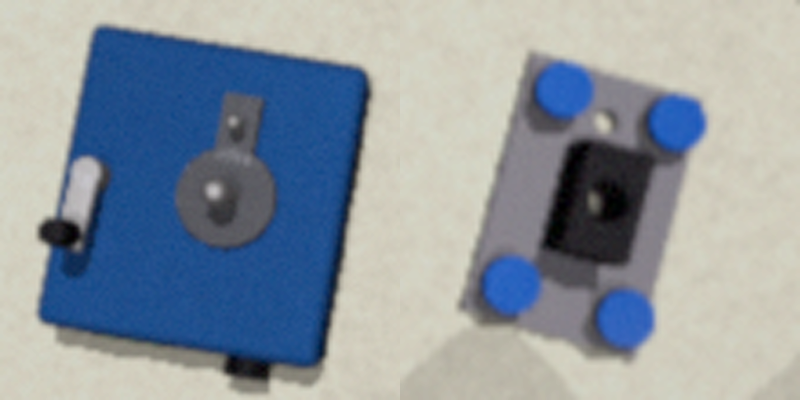

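View pics/zs.png

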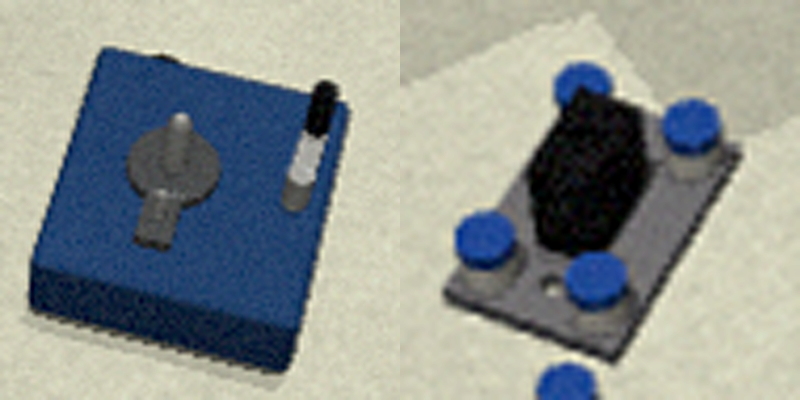

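```bash
cat > h.py <<'E'
from station import *
import cv2,numpy as np
np.set_printoptions(precision=4,suppress=True)
def ray(n,uv,z):
    c=camera_info(n);K=np.array(c["camera_matrix"]);T=np.array(c["world_from_camera"])
    p=np.c_[np.atleast_2d(uv),np.ones(len(np.atleast_2d(uv)))]
    d=(np.linalg.inv(K)@p.T).T@T[:3,:3].T;o=T[:3,3]
    return o+d*((z-o[2])/d[:,2])[:,None]
def proj(n,P):
    c=camera_info(n);K=np.array(c["camera_matrix"]);T=np.linalg.inv(np.array(c["world_from_camera"]))
    P=np.atleast_2d(P);q=(P@T[:3,:3].T+T[:3,3])@K.T;return q[:,:2]/q[:,2:]
def blue(im):
    h=cv2.cvtColor(im,cv2.COLOR_BGR2HSV);return ((h[...,0]>100)&(h[...,0]<125)&(h[...,1]>150)&(h[...,2]>40)).astype(np.uint8)
E
python3 - <<'E'
from h import *
for n,c in(("top",((310,205),(395,290))),("scene",((195,155),(255,215)))):
    im=cv2.imread(f"pics/{n}0.png");m=blue(im);k,l,st,ce=cv2.connectedComponentsWithStats(m)
    pc=[]
    for i in range(1,k):
        x,y=ce[i]
        if st[i,4]>2000: 
            cs,_=cv2.findContours((l==i).astype(np.uint8),0,2);r=cv2.minAreaRect(cs[0]);print(n,"big",ce[i],st[i],r)
            if n=="top":
                b=cv2.boxPoints(r);W=ray(n,b,.075);print(W, W.mean(0),[np.linalg.norm(W[j]-W[j-1]) for j in range(4)])
        if 30<st[i,4]<400 and c[0][0]<x<c[1][0] and c[0][1]<y<c[1][1]: pc.append(ce[i]);print(n,ce[i],st[i])
    if len(pc)>=4:
        pc=np.array(pc)[:4];W=ray(n,pc,.044);print(W,W.mean(0))
        print(np.linalg.norm(W[:,None]-W[None],axis=2))
E
```

```text
top big [211.867 229.704] [ 166  183   90   92 5263] ((210.90098571777344, 228.89431762695312), (77.62410736083984, 83.35901641845703), 10.007980346679688)
[[0.4265 0.3023 0.075 ]
 [0.6306 0.2756 0.075 ]
 [0.5991 0.0835 0.075 ]
 [0.3963 0.115  0.075 ]] [0.5131 0.1941 0.075 ] [np.float64(0.1897589054566909), np.float64(0.20589067459385738), np.float64(0.1946603343287705), np.float64(0.20528972739119916)]
top [344.3302 223.9151] [339 219  12  11 106]
top [368.    230.767] [363 226  11  11 103]
top [333.0273 265.2091] [328 260  12  12 110]
top [357.1165 272.1748] [352 267  11  12 103]
[[ 0.5312 -0.142   0.044 ]
 [ 0.5144 -0.2025  0.044 ]
 [ 0.426  -0.1125  0.044 ]
 [ 0.4094 -0.1733  0.044 ]] [ 0.4703 -0.1576  0.044 ]
[[0.     0.0628 0.1092 0.1258]
 [0.0628 0.     0.1262 0.109 ]
 [0.1092 0.1262 0.     0.0631]
 [0.1258 0.109  0.0631 0.    ]]
scene [223.6857 168.0286] [220 166   9   6  35]
scene [241.6167 175.2833] [238 171   9   9  60]
scene big [334.9429 205.8486] [ 298  172   74   67 2734] ((334.76470947265625, 205.44117736816406), (64.75701141357422, 57.723480224609375), 14.03624439239502)
scene [208.209  193.7761] [204 190  10   9  67]
scene [226.4028 200.0694] [222 196  10   9  72]
[[ 0.4093 -0.1762  0.044 ]
 [ 0.4308 -0.1126  0.044 ]
 [ 0.52   -0.2027  0.044 ]
 [ 0.5358 -0.1412  0.044 ]] [ 0.474  -0.1582  0.044 ]
[[0.     0.0672 0.1138 0.1313]
 [0.0672 0.     0.1268 0.1088]
 [0.1138 0.1268 0.     0.0635]
 [0.1313 0.1088 0.0635 0.    ]]
```

```bash
python3 - <<'E'
from h import *
im=cv2.imread("pics/top0.png")
h=cv2.cvtColor(im,cv2.COLOR_BGR2HSV)
# housing edges: fit lines per side on contour pts mapped to z=.075
m=blue(im);k,l,st,ce=cv2.connectedComponentsWithStats(m);i=1+np.argmax(st[1:,4])
cs,_=cv2.findContours(cv2.morphologyEx((l==i).astype(np.uint8),cv2.MORPH_CLOSE,np.ones((9,9))),0,1)
c=max(cs,key=len)[:,0].astype(float);W=ray("top",c,.075)[:,:2]
yaw=np.radians(-9);
for it in range(3):
    R=np.array([[np.cos(yaw),np.sin(yaw)],[-np.sin(yaw),np.cos(yaw)]]);L=W@R.T
    if it==0:pass
    lo,hi=np.percentile(L,2,0),np.percentile(L,98,0);mid=(lo+hi)/2
    out=[];angs=[]
    for ax in(0,1):
        o=1-ax
        for v in(lo[ax],hi[ax]):
            s=(abs(L[:,ax]-v)<.006)&(abs(L[:,o]-mid[o])<.075)
            vx,vy,x0,y0=cv2.fitLine(L[s].astype(np.float32),cv2.DIST_HUBER,0,.01,.01).ravel()
            a=np.arctan(vy/vx) if abs(vx)>abs(vy) else -np.arctan(vx/vy)
            angs.append(np.degrees(a));out.append(([x0,y0][ax]))
    print(np.degrees(yaw),"edges",out,"angs",angs)
    yaw+=np.radians(np.median(angs))
print("sizes",out[1]-out[0],out[3]-out[2])
for n in("top",):
    # bright shaft tip
    a=np.clip(cv2.resize(im[200:255,195:235],(640,880),interpolation=cv2.INTER_CUBIC)[:600]*1.6,0,255).astype(np.uint8);cv2.imwrite("pics/zt2.png",a)
s=cv2.imread("pics/scene0.png")
cv2.imwrite("pics/zs2.png",np.clip(cv2.resize(s[180:225,310:360],(800,720),interpolation=cv2.INTER_CUBIC)[:600]*1.6,0,255).astype(np.uint8))
E
```

```text
-9.0 edges [np.float32(0.37577695), np.float32(0.57704175), np.float32(0.17731154), np.float32(0.36509278)] angs [np.float32(-0.2963662), np.float32(0.45914328), np.float32(0.07842865), np.float32(0.5113167)]
-8.731214046872148 edges [np.float32(0.3770449), np.float32(0.5783058), np.float32(0.17506482), np.float32(0.36289436)] angs [np.float32(-0.56513417), np.float32(0.19037534), np.float32(-0.16206312), np.float32(0.095083795)]
-8.764703708347604 edges [np.float32(0.37688735), np.float32(0.57814896), np.float32(0.17534368), np.float32(0.36317763)] angs [np.float32(-0.53165257), np.float32(0.22380914), np.float32(-0.12855846), np.float32(0.12857741)]
sizes 0.20126161 0.18783395
```

View pics/zt2.png

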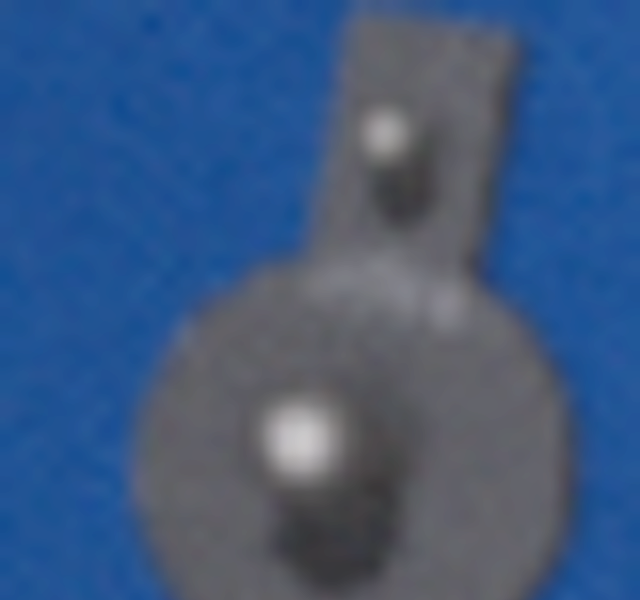

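View pics/zs2.png

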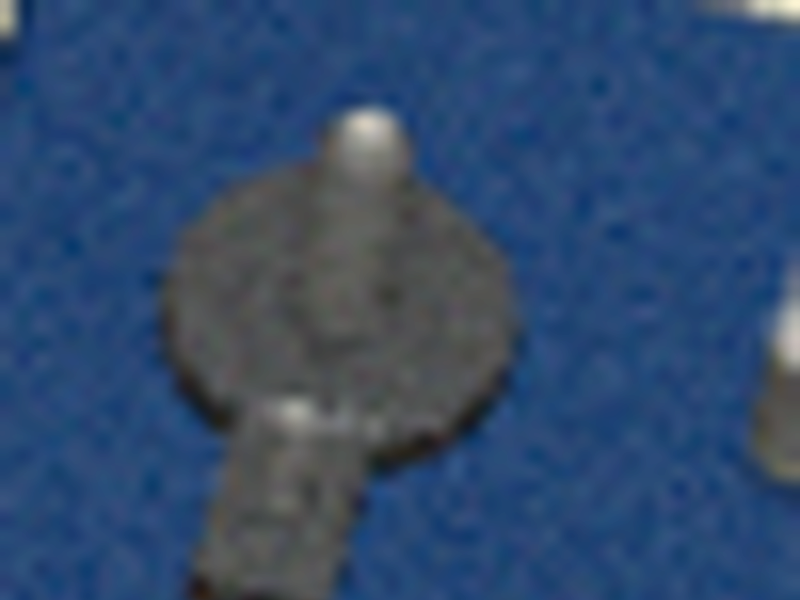

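```bash
python3 - <<'E'
from h import *
for nm,z,a,b in(("shaft",.14,(213.4,227.0),(332.6,187.1)),("pin",.115,(218.5,207.9),(327.9,205.0))):
    print(nm,ray("top",a,z),ray("scene",b,z))
P=ray("top",(213.4,227.0),.14)[0];Q=ray("top",(218.5,207.9),.115)[0];d=Q-P;print(np.hypot(*d[:2]),np.degrees(np.arctan2(d[1],d[0])))
P=ray("scene",(332.6,187.1),.14)[0];Q=ray("scene",(327.9,205.),.115)[0];d=Q-P;print(np.hypot(*d[:2]),np.degrees(np.arctan2(d[1],d[0])))
yaw=np.radians(-8.76);c,s=np.cos(yaw),np.sin(yaw)
for l in((.4775,.2518),):print("housing-origin",[c*l[0]-s*l[1],s*l[0]+c*l[1]])
# seat dark disc+ knob
im=cv2.imread("pics/top0.png")
h=cv2.cvtColor(im,cv2.COLOR_BGR2HSV)
m=((h[...,1]<90)).astype(np.uint8);m[:195]=0;m[250:]=0;m[:,:190]=0;m[:,240:]=0
k,l,st,ce=cv2.connectedComponentsWithStats(m);print(st[1:],ce[1:])
i=1+np.argmax(st[1:,4]);M=(l==i).astype(np.uint8);M[:217]=0
cs,_=cv2.findContours(M,0,1);e=cv2.fitEllipse(max(cs,key=len));print(e,ray("top",e[0],.085))
# knob
m=(h[...,2]<45).astype(np.uint8);m[:,185:]=0;m[:220]=0;m[255:]=0;m[:,:160]=0
k,l,st,ce=cv2.connectedComponentsWithStats(m);print(st[1:],ce[1:])
E
```

```text
shaft [[0.512  0.1782 0.14  ]] [[0.5123 0.1791 0.14  ]]
pin [[0.5595 0.1713 0.115 ]] [[0.5607 0.1714 0.115 ]]
0.047981595589755385 -8.211156314867992
0.049021935101747384 -9.024820695647009
housing-origin [np.float64(0.5102780401459793), np.float64(0.17614145379432516)]
[[203 201  28  42 744]] [[217.5753 224.5134]]
((216.7886962890625, 229.082275390625), (25.733009338378906, 26.745546340942383), 68.73038482666016) [[0.5109 0.1782 0.085 ]]
[[184 223   1   1   1]
 [182 225   2   3   4]
 [181 232   1   1   1]
 [180 235   1   1   1]
 [166 236  12   7  62]
 [179 237   2   2   2]
 [179 242   1   1   1]] [[184.     223.    ]
 [182.5    226.    ]
 [181.     232.    ]
 [180.     235.    ]
 [171.3226 238.871 ]
 [179.5    237.5   ]
 [179.     242.    ]]
```

Request:
move_arm --rows '[{"delta_pos":[1.2,3.0,0],"delta_rot":[0,0,-4.16],"hand":8.7},{"delta_pos":[1.2,3.0,0],"delta_rot":[0,0,-4.16],"hand":8.7},{"delta_pos":[1.2,3.0,0],"delta_rot":[0,0,-4.16],"hand":8.7},{"delta_pos":[1.2,3.0,0],"delta_rot":[0,0,-4.16],"hand":8.7},{"delta_pos":[1.2,3.0,0],"delta_rot":[0,0,-4.16],"hand":8.7},{"delta_pos":[1.2,3.0,0],"delta_rot":[0,0,-4.16],"hand":8.7},{"delta_pos":[1.2,3.0,0],"delta_rot":[0,0,-4.16],"hand":8.7},{"delta_pos":[1.2,3.0,0],"delta_rot":[0,0,-4.16],"hand":8.7},{"delta_pos":[1.2,3.0,0],"delta_rot":[0,0,-4.16],"hand":8.7},{"delta_pos":[1.2,3.0,0],"delta_rot":[0,0,-4.16],"hand":8.7}]'

```text
t: 1.1
eef_pos: [0.416, -0.3053, 0.2183]
ee_rot: [3.141, -0.0, 2.866]
force: [0.7, -0.1, -0.5]
width: 0.0869
```

```bash
python3 - <<'E'
from h import *
s=get_state();print(s["t"],s["q"],s["eef_pos"],np.degrees(s["ee_rot"]))
for n,p in(("sample_jar",(425,266)),("flask",(337,182)),("vial",(419,204))):print(n,ray("top",p,.03))
E
```

```text
1.1 [-0.2524  0.0962 -0.3337 -0.0001 -1.1413 -1.5937] [ 0.416  -0.3053  0.2183] [179.9936  -0.0227 164.2241]
sample_jar [[ 0.4267 -0.3515  0.03  ]]
flask [[ 0.6428 -0.1263  0.03  ]]
vial [[ 0.5874 -0.341   0.03  ]]
```

Request:
move_arm --rows '[{"delta_pos":[1.39,3.68,0],"delta_rot":[0,0,0],"hand":8.7},{"delta_pos":[1.39,3.68,0],"delta_rot":[0,0,0],"hand":8.7},{"delta_pos":[1.39,3.68,0],"delta_rot":[0,0,0],"hand":8.7},{"delta_pos":[1.39,3.68,0],"delta_rot":[0,0,0],"hand":8.7},{"delta_pos":[0,0,-2],"delta_rot":[0,0,0],"hand":8.7},{"delta_pos":[0,0,-2],"delta_rot":[0,0,0],"hand":8.7},{"delta_pos":[0,0,-2],"delta_rot":[0,0,0],"hand":8.7},{"delta_pos":[0,0,-2],"delta_rot":[0,0,0],"hand":8.7},{"delta_pos":[0,0,-2],"delta_rot":[0,0,0],"hand":8.7},{"delta_pos":[0,0,-2],"delta_rot":[0,0,0],"hand":8.7}]'

```text
t: 2.1
eef_pos: [0.4712, -0.1594, 0.0976]
ee_rot: [3.142, -0.0, 2.869]
force: [-0.2, -0.3, -0.4]
width: 0.0869
```

```bash
python3 - <<'E'
from h import *
cv2.imwrite("pics/s1.png",grab_frame("scene"));s=get_state();print(s["t"],s["eef_pos"],np.degrees(s["ee_rot"]))
im=cv2.imread("pics/s1.png");cv2.imwrite("pics/s1z.png",cv2.resize(im[100:230,160:300],(644,598),interpolation=2))
E
```

```text
2.15 [ 0.4692 -0.1592  0.0945] [-179.9646   -0.2792  164.3512]
```

View pics/s1z.png

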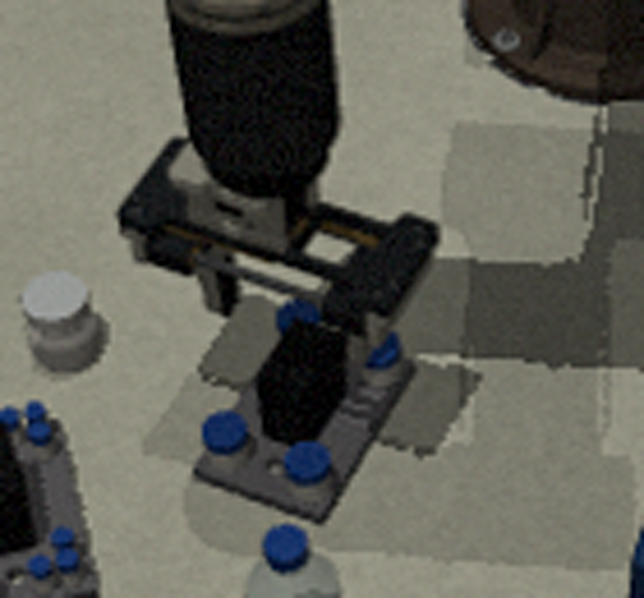

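The fingers straddle the grip block: one at zoom (220,290), the other at (370,340). The jaws line up with the block, so I'll descend and close.

Request:
move_arm --rows '[{"delta_pos":[0,0,-1],"delta_rot":[0,0,0],"hand":8.7},{"delta_pos":[0,0,-1],"delta_rot":[0,0,0],"hand":8.7},{"delta_pos":[0,0,-1],"delta_rot":[0,0,0],"hand":8.7},{"delta_pos":[0,0,-0.6],"delta_rot":[0,0,0],"hand":8.7},{"delta_pos":[0,0,0],"delta_rot":[0,0,0],"hand":8.7},{"delta_pos":[0,0,0],"delta_rot":[0,0,0],"hand":6},{"delta_pos":[0,0,0],"delta_rot":[0,0,0],"hand":4.5},{"delta_pos":[0,0,0],"delta_rot":[0,0,0],"hand":3},{"delta_pos":[0,0,0],"delta_rot":[0,0,0],"hand":3},{"delta_pos":[0,0,0],"delta_rot":[0,0,0],"hand":3}]' --force 30

```text
t: 3.15
eef_pos: [0.4716, -0.1595, 0.0628]
ee_rot: [3.141, 0.0, 2.869]
force: [0.6, -0.4, 0.4]
width: 0.0521
```

```bash
python3 - <<'E'
from h import *
s=get_state();print(s["t"],s["eef_pos"],np.degrees(s["ee_rot"]),s["width"],s["force"])
E
```

```text
3.15 [ 0.4716 -0.1595  0.0628] [179.9921   0.0202 164.4002] 0.05208449930037874 [ 0.6453 -0.3527  0.3645]
```

Still closing (52 mm). I'll let it finish, then lift slowly.

Request:
move_arm --rows '[{"delta_pos":[0,0,0],"delta_rot":[0,0,0],"hand":3},{"delta_pos":[0,0,0],"delta_rot":[0,0,0],"hand":3},{"delta_pos":[0,0,0],"delta_rot":[0,0,0],"hand":3},{"delta_pos":[0,0,0],"delta_rot":[0,0,0],"hand":3},{"delta_pos":[0,0,0],"delta_rot":[0,0,0],"hand":3},{"delta_pos":[0,0,0],"delta_rot":[0,0,0],"hand":3},{"delta_pos":[0,0,0.5],"delta_rot":[0,0,0],"hand":3},{"delta_pos":[0,0,1],"delta_rot":[0,0,0],"hand":3},{"delta_pos":[0,0,1.5],"delta_rot":[0,0,0],"hand":3},{"delta_pos":[0,0,2],"delta_rot":[0,0,0],"hand":3}]' --force 40

```text
t: 4.15
eef_pos: [0.4702, -0.1595, 0.1125]
ee_rot: [-3.141, -0.003, 2.869]
force: [-0.3, 0.6, -6.4]
width: 0.0356
```

Request:
move_arm --rows '[{"delta_pos":[0,0,3],"delta_rot":[0,0,0],"hand":3},{"delta_pos":[0,0,3],"delta_rot":[0,0,0],"hand":3},{"delta_pos":[0,0,3],"delta_rot":[0,0,0],"hand":3},{"delta_pos":[0,0.5,2.5],"delta_rot":[0,0,0],"hand":3},{"delta_pos":[0.3,1.5,0.8],"delta_rot":[0,0,0.69],"hand":3},{"delta_pos":[0.4,2.5,0],"delta_rot":[0,0,0.69],"hand":3},{"delta_pos":[0.4,3,0],"delta_rot":[0,0,0.69],"hand":3},{"delta_pos":[0.4,3,0],"delta_rot":[0,0,0.69],"hand":3},{"delta_pos":[0.4,3,0],"delta_rot":[0,0,0.69],"hand":3},{"delta_pos":[0.4,3,0],"delta_rot":[0,0,0.69],"hand":3}]'

```text
t: 5.15
eef_pos: [0.4936, 0.0064, 0.2357]
ee_rot: [-3.141, -0.001, 2.942]
force: [0.7, -1.7, -5.3]
width: 0.0353
```

Request:
move_arm --rows '[{"delta_pos":[0.4,3,0],"delta_rot":[0,0,0.69],"hand":3},{"delta_pos":[0.4,3,0],"delta_rot":[0,0,0.69],"hand":3},{"delta_pos":[0.4,3,0],"delta_rot":[0,0,0.69],"hand":3},{"delta_pos":[0.4,3,0],"delta_rot":[0,0,0.69],"hand":3},{"delta_pos":[0.1,2.5,0],"delta_rot":[0,0,0],"hand":3},{"delta_pos":[0,1.5,0],"delta_rot":[0,0,0],"hand":3},{"delta_pos":[0,0.5,0],"delta_rot":[0,0,0],"hand":3},{"delta_pos":[0,0,0],"delta_rot":[0,0,0],"hand":3},{"delta_pos":[0,0,0],"delta_rot":[0,0,0],"hand":3},{"delta_pos":[0,0,0],"delta_rot":[0,0,0],"hand":3}]'

```text
t: 6.15
eef_pos: [0.5113, 0.1696, 0.2357]
ee_rot: [-3.141, -0.0, 2.989]
force: [0.1, 0.3, -6.6]
width: 0.0347
```

```bash
python3 - <<'E'
from h import *
for n in("scene","top"):cv2.imwrite(f"pics/{n}2.png",grab_frame(n))
s=get_state();print(s["t"],s["eef_pos"],np.degrees(s["ee_rot"]),s["width"],s["force"],s["moment"],s["q"])
a=cv2.imread("pics/scene2.png")[110:260,270:420];b=cv2.imread("pics/top2.png")[150:300,140:290]
cv2.imwrite("pics/z2.png",np.clip(np.hstack([cv2.resize(x,(400,400),interpolation=2) for x in(a,b)])*1.4,0,255).astype(np.uint8))
E
```

```text
6.25 [0.5115 0.1698 0.2357] [179.9993   0.0029 171.2492] 0.035529260973745556 [-0.7551  0.0713 -6.3678] [-0.0719 -0.0715  0.0859] [ 0.6844  0.1232 -0.2618  0.     -1.1857 -2.4079]
```

View pics/z2.png

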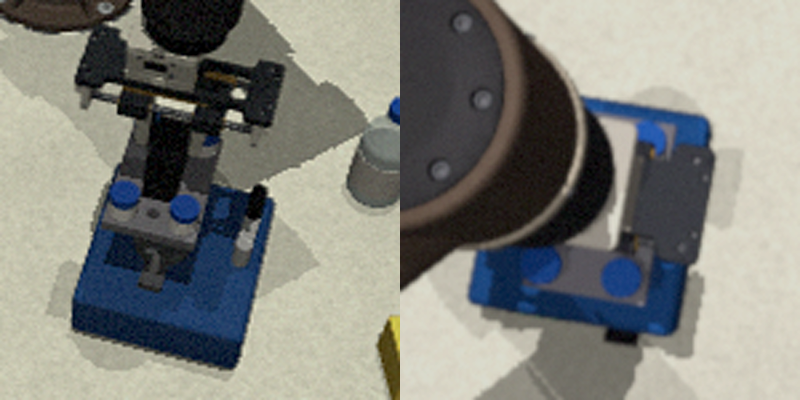

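```bash
python3 - <<'E'
from h import *
for n,z0,box in(("scene",.217,(300,170,355,200)),("top",.217,(170,190,245,260))):
    im=cv2.imread(f"pics/{n}2.png");h=cv2.cvtColor(im,cv2.COLOR_BGR2HSV)
    x0,y0,x1,y1=box
    sub=h[y0:y1,x0:x1];m=((abs(sub[...,0].astype(int)-112)<13)&(sub[...,1]>150)).astype(np.uint8)
    k,l,st,ce=cv2.connectedComponentsWithStats(m)
    for i in range(1,k):
        if st[i,4]>15:
            v=np.median(sub[l==i],0);print(n,st[i],ce[i]+[x0,y0],v)
E
python3 - <<'E'
import cv2,numpy as np
a=cv2.imread("pics/scene2.png")[172:212,300:350];b=cv2.imread("pics/top2.png")[235:275,180:230]
cv2.imwrite("pics/z3.png",np.clip(np.hstack([cv2.resize(x,(400,320),interpolation=cv2.INTER_CUBIC) for x in(a,b)])*1.6,0,255).astype(np.uint8))
E
```

```text
scene [10  8 13 11 98] [316.0408 182.6224] [110. 200.  86.]
scene [ 44  10  11  20 143] [350.3077 190.8252] [108. 182.  36.]
scene [33 13 12 11 99] [338.6364 187.8586] [110. 202.  87.]
scene [ 5 23 15  7 41] [310.3659 197.6585] [108. 179.  59.]
top [ 40   0  35  18 198] [232.0859 195.7778] [108. 193.  95.]
top [  0  52  31  18 444] [183.7838 250.5586] [108. 205.  64.]
top [ 46  57  14  13 157] [222.6624 253.3567] [109. 203.  91.]
top [ 63  57  12  13 129] [239.0078 253.6124] [107. 200.  62.]
```

View pics/z3.png

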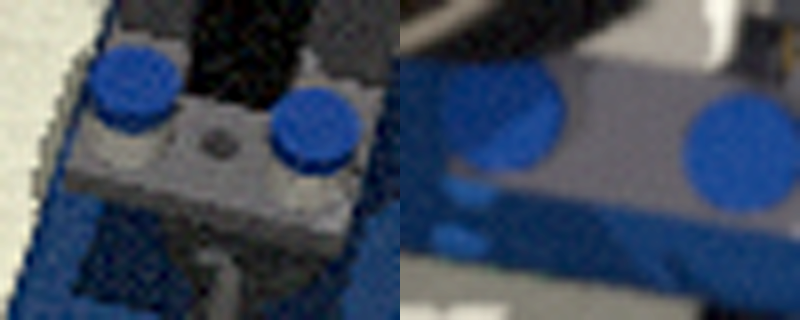

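```bash
python3 - <<'E'
from h import *
T=ray("top",[(192.75,248.5),(222.65,253.4)],.217)
S=ray("scene",[(316.04,182.3),(338.64,187.5)],.217);
H=ray("scene",(327,189.25),.185)
print(T,S,H)
for A in(T,S):
    d=A[0]-A[1];print(np.linalg.norm(d),"yaw",np.degrees(np.arctan2(-d[0],d[1])),"mid",A.mean(0))
y=np.radians(-8.75);ex=np.array([np.cos(y),np.sin(y)])
print("centre from T",T.mean(0)[:2]+.055*ex,"from S",S.mean(0)[:2]-.055*ex,"hole",H[0,:2]-.048*ex)
for nm,P in(("T",np.r_[T.mean(0)[:2]+.055*ex,0]),):pass
E
```

```text
[[0.461  0.2079 0.217 ]
 [0.4517 0.1454 0.217 ]] [[0.5632 0.1292 0.217 ]
 [0.5722 0.192  0.217 ]] [[0.5578 0.162  0.185 ]]
0.06328851246795297 yaw -8.494905585777207 mid [0.4563 0.1767 0.217 ]
0.06345787687439142 yaw 171.8299863993974 mid [0.5677 0.1606 0.217 ]
centre from T [0.5107 0.1683] from S [0.5134 0.169 ] hole [0.5104 0.1693]
```

Request:
move_arm --rows '[{"delta_pos":[0.07,0.5,0],"delta_rot":[0,0,-0.2],"hand":3},{"delta_pos":[0,0.48,0],"delta_rot":[0,0,0],"hand":3},{"delta_pos":[0,0,-0.5],"delta_rot":[0,0,0],"hand":3},{"delta_pos":[0,0,-1],"delta_rot":[0,0,0],"hand":3},{"delta_pos":[0,0,-1],"delta_rot":[0,0,0],"hand":3},{"delta_pos":[0,0,-0.5],"delta_rot":[0,0,0],"hand":3},{"delta_pos":[0,0,-0.4],"delta_rot":[0,0,0],"hand":3},{"delta_pos":[0,0,-0.4],"delta_rot":[0,0,0],"hand":3},{"delta_pos":[0,0,-0.3],"delta_rot":[0,0,0],"hand":3},{"delta_pos":[0,0,0],"delta_rot":[0,0,0],"hand":3}]'

```text
t: 7.25
eef_pos: [0.512, 0.1802, 0.1942]
ee_rot: [-3.141, -0.0, 2.986]
force: [0.1, 0.1, -5.7]
width: 0.0353
```

```bash
python3 - <<'E'
from h import *
s=get_state();print(s["t"],s["eef_pos"],np.degrees(s["ee_rot"]),s["width"],s["force"],s["moment"])
E
```

```text
7.25 [0.512  0.1802 0.1942] [-179.9818   -0.0209  171.0959] 0.03527884817370857 [ 0.1279  0.1436 -5.6894] [-0.0722 -0.0613 -0.0174]
```

Request:
move_arm --rows '[{"delta_pos":[0,0,-0.3],"delta_rot":[0,0,0],"hand":3},{"delta_pos":[0,0,-0.3],"delta_rot":[0,0,0],"hand":3},{"delta_pos":[0,0,-0.3],"delta_rot":[0,0,0],"hand":3},{"delta_pos":[0,0,-0.2],"delta_rot":[0,0,0],"hand":3},{"delta_pos":[0,0,-0.2],"delta_rot":[0,0,0],"hand":3},{"delta_pos":[0,0,-0.2],"delta_rot":[0,0,0],"hand":3},{"delta_pos":[0,0,-0.2],"delta_rot":[0,0,0],"hand":3},{"delta_pos":[0,0,-0.2],"delta_rot":[0,0,0],"hand":3},{"delta_pos":[0,0,0],"delta_rot":[0,0,0],"hand":3},{"delta_pos":[0,0,0],"delta_rot":[0,0,0],"hand":3}]'

```text
t: 8.25
eef_pos: [0.5122, 0.1803, 0.1756]
ee_rot: [-3.142, -0.0, 2.986]
force: [-0.2, 0.1, -6.5]
width: 0.0356
```

```bash
python3 - <<'E'
from h import *
s=get_state();print(s["t"],s["eef_pos"],np.degrees(s["ee_rot"]),s["width"],s["force"],s["moment"])
E
```

```text
8.25 [0.5122 0.1803 0.1756] [-179.9948   -0.0006  171.0999] 0.035621291026033924 [-0.2048  0.1029 -6.5316] [-0.0348 -0.0567  0.0113]
```

Request:
move_arm --rows '[{"delta_pos":[0,0,-0.2],"delta_rot":[0,0,0],"hand":3},{"delta_pos":[0,0,-0.2],"delta_rot":[0,0,0],"hand":3},{"delta_pos":[0,0,-0.2],"delta_rot":[0,0,0],"hand":3},{"delta_pos":[0,0,-0.2],"delta_rot":[0,0,0],"hand":3},{"delta_pos":[0,0,-0.2],"delta_rot":[0,0,0],"hand":3},{"delta_pos":[0,0,-0.2],"delta_rot":[0,0,0],"hand":3},{"delta_pos":[0,0,0],"delta_rot":[0,0,0],"hand":3},{"delta_pos":[0,0,0],"delta_rot":[0,0,0],"hand":3},{"delta_pos":[0,0,0],"delta_rot":[0,0,0],"hand":3},{"delta_pos":[0,0,0],"delta_rot":[0,0,0],"hand":3}]'

```text
t: 9.25
eef_pos: [0.5122, 0.1804, 0.1637]
ee_rot: [3.141, 0.0, 2.986]
force: [1.0, -0.1, -6.5]
width: 0.0353
```

```bash
python3 - <<'E'
from h import *
s=get_state();print(s["t"],s["eef_pos"],np.degrees(s["ee_rot"]),s["width"],s["force"],s["moment"])
E
```

```text
9.25 [0.5122 0.1804 0.1637] [179.9936   0.0075 171.1019] 0.03533591482378812 [ 1.0013 -0.0726 -6.5358] [-0.0526 -0.0614 -0.0188]
```

Request:
move_arm --rows '[{"delta_pos":[0,0,-0.2],"delta_rot":[0,0,0],"hand":3},{"delta_pos":[0,0,-0.2],"delta_rot":[0,0,0],"hand":3},{"delta_pos":[0,0,-0.2],"delta_rot":[0,0,0],"hand":3},{"delta_pos":[0,0,-0.2],"delta_rot":[0,0,0],"hand":3},{"delta_pos":[0,0,-0.2],"delta_rot":[0,0,0],"hand":3},{"delta_pos":[0,0,-0.2],"delta_rot":[0,0,0],"hand":3},{"delta_pos":[0,0,-0.1],"delta_rot":[0,0,0],"hand":3},{"delta_pos":[0,0,0],"delta_rot":[0,0,0],"hand":3},{"delta_pos":[0,0,0],"delta_rot":[0,0,0],"hand":3},{"delta_pos":[0,0,0],"delta_rot":[0,0,0],"hand":3}]'

```text
t: 10.25
eef_pos: [0.5122, 0.1803, 0.1506]
ee_rot: [3.142, 0.0, 2.986]
force: [1.0, -0.2, -6.4]
width: 0.0353
```

```bash
python3 - <<'E'
from h import *
s=get_state();print(s["t"],s["eef_pos"],np.degrees(s["ee_rot"]),s["width"],s["force"],s["moment"])
E
```

```text
10.25 [0.5122 0.1803 0.1506] [179.9987   0.0026 171.1015] 0.03533180178576737 [ 1.0039 -0.2241 -6.4303] [-0.1652 -0.1387 -0.0044]
```

Request:
move_arm --rows '[{"delta_pos":[0,0,-0.1],"delta_rot":[0,0,0],"hand":3},{"delta_pos":[0,0,-0.05],"delta_rot":[0,0,0],"hand":3},{"delta_pos":[0,0,-0.05],"delta_rot":[0,0,0],"hand":3},{"delta_pos":[0,0,-0.05],"delta_rot":[0,0,0],"hand":3},{"delta_pos":[0,0,0],"delta_rot":[0,0,0],"hand":3},{"delta_pos":[0,0,0],"delta_rot":[0,0,0],"hand":3},{"delta_pos":[0,0,0],"delta_rot":[0,0,0],"hand":3},{"delta_pos":[0,0,0],"delta_rot":[0,0,0],"hand":3},{"delta_pos":[0,0,0],"delta_rot":[0,0,0],"hand":3},{"delta_pos":[0,0,0],"delta_rot":[0,0,0],"hand":3}]'

```text
t: 11.25
eef_pos: [0.5122, 0.1803, 0.1481]
ee_rot: [-3.142, -0.0, 2.986]
force: [0.6, 0.0, -7.0]
width: 0.0352
```

Request:
move_arm --rows '[{"delta_pos":[0,0,-0.05],"delta_rot":[0,0,0],"hand":3},{"delta_pos":[0,0,-0.05],"delta_rot":[0,0,0],"hand":3},{"delta_pos":[0,0,0],"delta_rot":[0,0,0],"hand":3},{"delta_pos":[0,0,0],"delta_rot":[0,0,0],"hand":3},{"delta_pos":[0,0,0],"delta_rot":[0,0,0],"hand":3},{"delta_pos":[0,0,0],"delta_rot":[0,0,0],"hand":3},{"delta_pos":[0,0,0],"delta_rot":[0,0,0],"hand":3},{"delta_pos":[0,0,0],"delta_rot":[0,0,0],"hand":3},{"delta_pos":[0,0,0],"delta_rot":[0,0,0],"hand":3},{"delta_pos":[0,0,0],"delta_rot":[0,0,0],"hand":3}]'

```text
t: 12.25
eef_pos: [0.5124, 0.1803, 0.1476]
ee_rot: [3.141, 0.001, 2.986]
force: [-2.7, -1.7, 5.7]
width: 0.035
```

Vertical force swung from −6.5 to +5.7 N at TCP z 0.1476. The predicted seated height was 0.148, so it is home and I'll release.

Request:
move_arm --rows '[{"delta_pos":[0,0,0],"delta_rot":[0,0,0],"hand":4.5},{"delta_pos":[0,0,0],"delta_rot":[0,0,0],"hand":6},{"delta_pos":[0,0,0],"delta_rot":[0,0,0],"hand":6},{"delta_pos":[0,0,0],"delta_rot":[0,0,0],"hand":6},{"delta_pos":[0,0,0],"delta_rot":[0,0,0],"hand":6},{"delta_pos":[0,0,0],"delta_rot":[0,0,0],"hand":6},{"delta_pos":[0,0,0],"delta_rot":[0,0,0],"hand":6},{"delta_pos":[0,0,0],"delta_rot":[0,0,0],"hand":6},{"delta_pos":[0,0,0],"delta_rot":[0,0,0],"hand":6},{"delta_pos":[0,0,0],"delta_rot":[0,0,0],"hand":6}]'

```text
t: 13.25
eef_pos: [0.5122, 0.1803, 0.1471]
ee_rot: [3.142, 0.0, 2.986]
force: [-0.3, -0.7, -0.5]
width: 0.0603
```

Request:
move_arm --rows '[{"delta_pos":[0,0,1],"delta_rot":[0,0,0],"hand":6},{"delta_pos":[0,0,2],"delta_rot":[0,0,0],"hand":6},{"delta_pos":[0,0,2],"delta_rot":[0,0,0],"hand":6},{"delta_pos":[0,0,2],"delta_rot":[0,0,0],"hand":6},{"delta_pos":[0,0,2],"delta_rot":[0,0,0],"hand":6},{"delta_pos":[-1,-3,0],"delta_rot":[0,0,0],"hand":3},{"delta_pos":[-1,-4,0],"delta_rot":[0,0,0],"hand":2},{"delta_pos":[-1,-4,0],"delta_rot":[0,0,0],"hand":1},{"delta_pos":[-1,-4,0],"delta_rot":[0,0,0],"hand":0},{"delta_pos":[0,0,0],"delta_rot":[0,0,0],"hand":0}]'

```text
t: 14.25
eef_pos: [0.4708, 0.0271, 0.2383]
ee_rot: [3.141, 0.001, 2.984]
force: [0.8, 0.5, -0.7]
width: 0.0252
```

```bash
python3 - <<'E'
from h import *
for n in("scene","top"):cv2.imwrite(f"pics/{n}4.png",grab_frame(n))
s=get_state();print(s["t"],s["eef_pos"],np.degrees(s["ee_rot"]),s["width"],s["force"],s["moment"],s["q"])
a=cv2.imread("pics/scene4.png")[150:260,280:390];b=cv2.imread("pics/top4.png")[175:285,155:265]
cv2.imwrite("pics/z4.png",np.clip(np.hstack([cv2.resize(x,(400,400),interpolation=2) for x in(a,b)])*1.4,0,255).astype(np.uint8))
E
```

```text
14.35 [0.4723 0.0296 0.2381] [179.9468   0.0844 170.9962] 0.01771244744148416 [-0.4629  0.9002  0.4292] [ 0.0165 -0.0526 -0.0235] [ 0.48    0.0051 -0.3848  0.0001 -1.1791 -2.208 ]
```

View pics/z4.png

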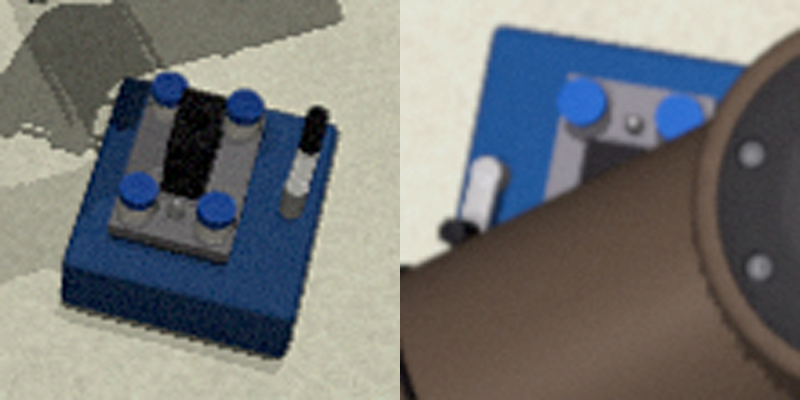

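```bash
python3 - <<'E'
from h import *
y=np.radians(-8.75);ex=np.array([np.cos(y),np.sin(y)]);ey=np.array([-ex[1],ex[0]])
sh=np.array([.5121,.1786]);pv=sh+.09*ey;print("pivot",pv)
for n,p in(("scene",(367.3,180.5)),("top",(170.0,238.8))):
    k=ray(n,p,.154)[0,:2]-pv;l=np.array([k@ex,k@ey]);print(n,k+pv,"local",l,np.hypot(*l),"ang",np.arctan2(-l[0],-l[1]))
for a in(1.5,1.6,1.7,1.2,.8,.4,.1,0):
    k=pv+.042*(-np.sin(a)*ex-np.cos(a)*ey);print(a,k,proj("scene",[*k,.154]),proj("top",[*k,.154]))
im=cv2.imread("pics/scene4.png");h=cv2.cvtColor(im,cv2.COLOR_BGR2HSV)[160:215,300:355]
m=((abs(h[...,0].astype(int)-112)<10)&(h[...,1]>170)&(h[...,2]>75)).astype(np.uint8);k,l,st,ce=cv2.connectedComponentsWithStats(m)
C=[]
for i in range(1,k):
    if st[i,4]>50:print(st[i],ce[i]+[300,160]);C.append(ce[i]+[300,160])
W=ray("scene",C,.129);print(W,W.mean(0))
E
```

```text
pivot [0.5258 0.2676]
scene [0.484  0.2777] local [-0.0429  0.0036] 0.04304463351193918 ang 1.655366203879022
top [0.483  0.2729] local [-0.0431 -0.0012] 0.0431223252716518 ang 1.5429410900950191
1.5 [0.4839 0.271 ] [[365.0186 180.2343]] [[170.8772 238.3994]]
1.6 [0.4845 0.2752] [[366.4338 180.542 ]] [[169.04   238.1297]]
1.7 [0.4854 0.2792] [[367.8201 180.956 ]] [[167.2452 237.6773]]
1.2 [0.4848 0.2585] [[360.7347 179.9718]] [[176.4544 238.0939]]
0.8 [0.4916 0.2432] [[355.434 181.165]] [[183.3469 235.1785]]
0.4 [0.5037 0.2318] [[351.3342 183.9522]] [[188.6172 229.8582]]
0.1 [0.5153 0.2269] [[349.4431 186.8525]] [[190.9915 224.7955]]
0 [0.5194 0.226 ] [[349.0782 187.9278]] [[191.4348 222.9913]]
[13 38 10  8 65] [317.4308 201.3538]
[35 43  9  8 63] [339.0476 206.5556]
[[0.5623 0.1397 0.129 ]
 [0.5718 0.2032 0.129 ]] [0.567  0.1714 0.129 ]
```

Carrier seated with the pin visible in its hole (top zoom 633,124). Knob found at about (0.4845, 0.275), radius 43 mm against the 42 mm given, which puts the arm angle at about 1.6. I'll pinch it tangentially and follow the arc.

Request:
move_arm --rows '[{"delta_pos":[0.15,2,0],"delta_rot":[0,0,0],"hand":3.6},{"delta_pos":[0.15,3,0],"delta_rot":[0,0,0],"hand":3.6},{"delta_pos":[0.15,3.5,0],"delta_rot":[0,0,0],"hand":3.6},{"delta_pos":[0.15,3.5,0],"delta_rot":[0,0,0],"hand":3.6},{"delta_pos":[0.15,3.5,0],"delta_rot":[0,0,0],"hand":3.6},{"delta_pos":[0.15,3.5,0],"delta_rot":[0,0,0],"hand":3.6},{"delta_pos":[0.15,3,0],"delta_rot":[0,0,0],"hand":3.6},{"delta_pos":[0.15,2,0],"delta_rot":[0,0,0],"hand":3.6},{"delta_pos":[0,0.5,0],"delta_rot":[0,0,0],"hand":3.6},{"delta_pos":[0,0,0],"delta_rot":[0,0,0],"hand":3.6}]'

```text
t: 15.35
eef_pos: [0.484, 0.276, 0.2367]
ee_rot: [-3.141, -0.0, 2.988]
force: [-0.1, -0.4, -0.1]
width: 0.0359
```

```bash
python3 - <<'E'
from h import *
cv2.imwrite("pics/s5.png",grab_frame("scene"))
s=get_state();print(s["t"],s["eef_pos"],np.degrees(s["ee_rot"]),s["width"])
a=cv2.imread("pics/s5.png")[130:230,300:400];cv2.imwrite("pics/s5z.png",cv2.resize(a,(600,600),interpolation=2))
print(proj("scene",[[.4845,.2752,.154],[*s["eef_pos"][:2],.196]]))
E
```

```text
15.4 [0.484  0.2753 0.2369] [-179.9646   -0.0219  171.1357] 0.035491939508178826
[[366.4503 180.5481]
 [368.8442 171.2323]]
```

View pics/s5z.png

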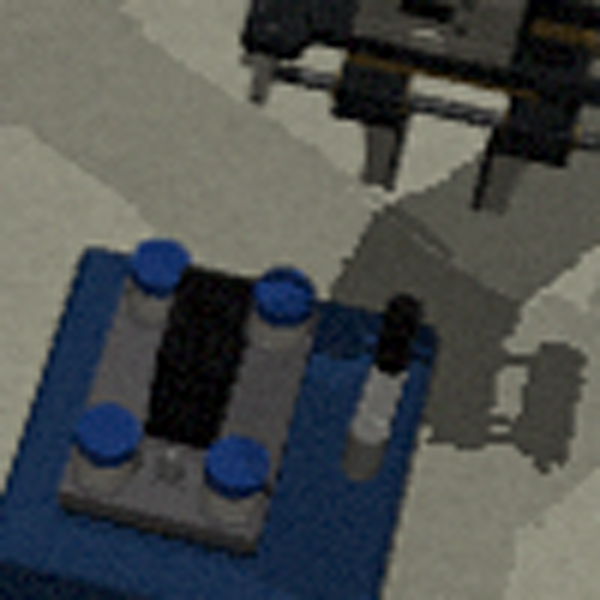

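Request:
move_arm --rows '[{"delta_pos":[0,0,-1.5],"delta_rot":[0,0,0],"hand":3.6},{"delta_pos":[0,0,-1.5],"delta_rot":[0,0,0],"hand":3.6},{"delta_pos":[0,0,-1.5],"delta_rot":[0,0,0],"hand":3.6},{"delta_pos":[0,0,-1.5],"delta_rot":[0,0,0],"hand":3.6},{"delta_pos":[0,0,-1],"delta_rot":[0,0,0],"hand":3.6},{"delta_pos":[0,0,-1],"delta_rot":[0,0,0],"hand":3.6},{"delta_pos":[0,0,-0.7],"delta_rot":[0,0,0],"hand":3.6},{"delta_pos":[0,0,0],"delta_rot":[0,0,0],"hand":2.5},{"delta_pos":[0,0,0],"delta_rot":[0,0,0],"hand":1.4},{"delta_pos":[0,0,0],"delta_rot":[0,0,0],"hand":1.4}]' --force 15

```text
t: 16.4
eef_pos: [0.4845, 0.2756, 0.1507]
ee_rot: [3.141, 0.001, 2.986]
force: [1.2, -0.0, -0.4]
width: 0.0182
```

Request:
move_arm --rows '[{"delta_pos":[0,0,0],"delta_rot":[0,0,0],"hand":1.4},{"delta_pos":[0,0,0],"delta_rot":[0,0,0],"hand":1.4},{"delta_pos":[0,0,0],"delta_rot":[0,0,0],"hand":1.4},{"delta_pos":[0,0,0],"delta_rot":[0,0,0],"hand":1.4},{"delta_pos":[0,0,0],"delta_rot":[0,0,0],"hand":1.4},{"delta_pos":[0,0,0],"delta_rot":[0,0,0],"hand":1.4},{"delta_pos":[0,0,0],"delta_rot":[0,0,0],"hand":1.4},{"delta_pos":[0,0,0],"delta_rot":[0,0,0],"hand":1.4},{"delta_pos":[0,0,0],"delta_rot":[0,0,0],"hand":1.4},{"delta_pos":[0,0,0],"delta_rot":[0,0,0],"hand":1.4}]'

```text
t: 17.4
eef_pos: [0.4842, 0.2753, 0.1501]
ee_rot: [3.142, -0.0, 2.986]
force: [0.5, -0.4, 0.2]
width: 0.0135
```

```bash
python3 - <<'E'
from h import *
s=get_state();print(s["t"],s["eef_pos"],np.degrees(s["ee_rot"]),s["width"],s["force"],s["q"])
y=np.radians(-8.75);ex=np.array([np.cos(y),np.sin(y)]);ey=np.array([-ex[1],ex[0]])
pv=np.array([.5121,.1786])+.09*ey;k=s["eef_pos"][:2]-pv;l=np.array([k@ex,k@ey]);a0=np.arctan2(-l[0],-l[1]);r=np.hypot(*l);print(l,r,a0)
N=16
P=[pv+.042*(-np.sin(a)*ex-np.cos(a)*ey) for a in np.linspace(a0,0,N+1)]
print(np.diff(np.array(P),axis=0)*100, np.degrees(a0)/N)
E
```

```text
17.4 [0.4842 0.2753 0.1501] [179.9991  -0.0002 171.1004] 0.013515146044792665 [ 0.4867 -0.4384  0.2113] [ 0.8686  0.2216 -0.3469 -0.     -1.0023 -2.5947]
[-0.0423  0.0014] 0.04233898552935406 1.6027763037632599
[[-0.0564 -0.4167]
 [-0.0145 -0.4203]
 [ 0.0276 -0.4196]
 [ 0.0695 -0.4148]
 [ 0.1106 -0.4058]
 [ 0.1506 -0.3927]
 [ 0.1891 -0.3756]
 [ 0.2257 -0.3548]
 [ 0.2601 -0.3305]
 [ 0.2918 -0.3028]
 [ 0.3207 -0.2721]
 [ 0.3463 -0.2387]
 [ 0.3684 -0.2028]
 [ 0.3868 -0.165 ]
 [ 0.4014 -0.1255]
 [ 0.4119 -0.0847]] 5.739519856825799
```

The width went to 13.5 mm, under the knob's 18 mm, so it isn't between the pads. Looking again.

```bash
python3 - <<'E'
from h import *
for n in("scene","top"):cv2.imwrite(f"pics/{n}6.png",grab_frame(n))
a=cv2.imread("pics/scene6.png")[130:230,310:410];b=cv2.imread("pics/top6.png")[190:290,130:230]
cv2.imwrite("pics/z6.png",np.clip(np.hstack([cv2.resize(x,(400,400),interpolation=2) for x in(a,b)])*1.6,0,255).astype(np.uint8))
E
```

```text
(no output)
```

View pics/z6.png

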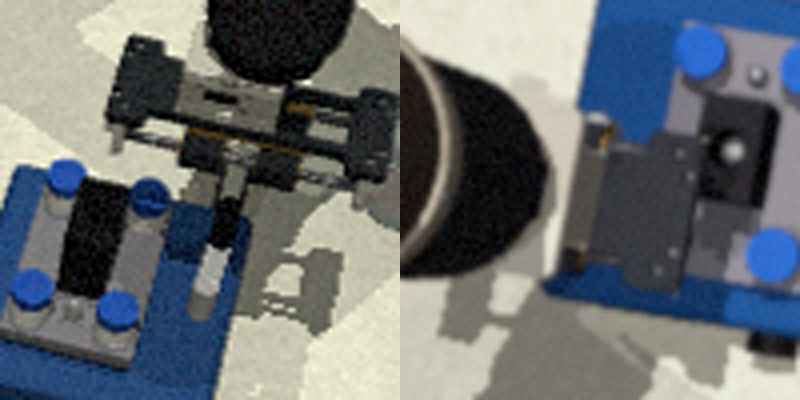

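```bash
python3 - <<'E'
from h import *
s=get_state();p=s["eef_pos"]
for z in(.128,.147,.154,.197):print(z,proj("scene",[*p[:2],z]),proj("top",[*p[:2],z]))
print(np.array(camera_info("scene")["camera_matrix"])[0])
a=cv2.imread("pics/scene6.png")[150:220,335:405];b=cv2.imread("pics/scene0.png")[150:220,335:405]
cv2.imwrite("pics/z7.png",np.clip(np.hstack([cv2.resize(x,(400,400),interpolation=cv2.INTER_CUBIC) for x in(a,b)])*2.,0,255).astype(np.uint8))
E
```

```text
0.128 [[365.0802 185.9322]] [[171.9521 238.7413]]
0.147 [[366.1053 181.9596]] [[169.788  238.3881]]
0.154 [[366.4887 180.4736]] [[168.9668 238.2541]]
0.197 [[368.9152 171.0697]] [[163.6166 237.3809]]
[471.9889   0.     282.2547]
```

View pics/z7.png

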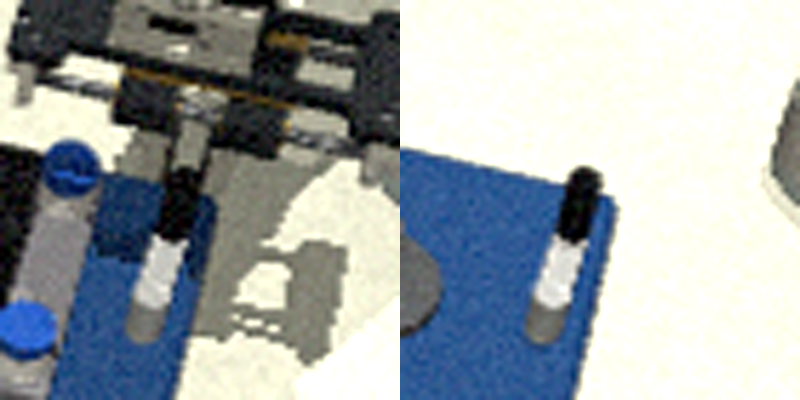

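```bash
python3 - <<'E'
from h import *
a=cv2.imread("pics/s5.png")[135:185,345:400];b=cv2.imread("pics/scene6.png")[145:195,340:395]
o=[]
for x,(u0,v0),c,zs,w in((a,(345,135),(.484,.2753),(.215,.2369),.018),(b,(340,145),(.4842,.2753),(.128,.150),.007)):
    z=cv2.resize(x,(396,360),interpolation=cv2.INTER_CUBIC);z=np.clip(z*2.,0,255).astype(np.uint8)
    for zz in zs:
        for s in(-1,1):
            q=proj("scene",[c[0]+s*w*.151,c[1]+s*w*.988,zz])[0];cv2.circle(z,(int((q[0]-u0+.5)*7.2),int((q[1]-v0+.5)*7.2)),3,(0,0,255),-1)
    o.append(z)
cv2.imwrite("pics/z8.png",np.hstack(o))
E
```

```text
(no output)
```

View pics/z8.png

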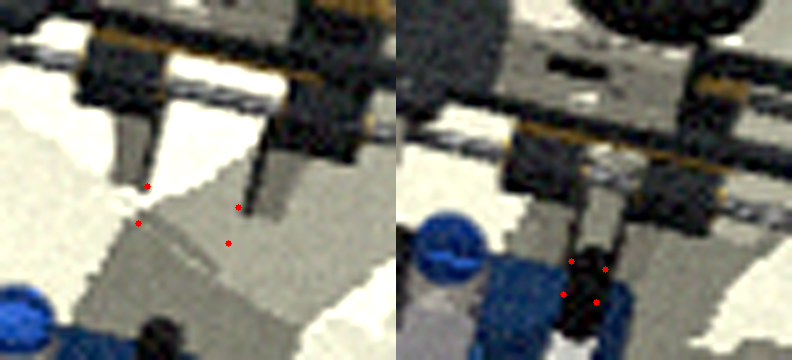

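```bash
python3 - <<'E'
from h import *
y=np.radians(164.4);j=np.array([-np.sin(y),np.cos(y)])
im=cv2.imread("pics/s1.png");u0,v0=180,120
z=np.clip(cv2.resize(im[v0:v0+75,u0:u0+85],(680,600),interpolation=cv2.INTER_CUBIC)*1.6,0,255).astype(np.uint8)
for zz,c in((.0965-.022,(0,0,255)),(.0965,(0,255,0))):
    for s in(-1,1):
        for ox in(0,):
            q=proj("scene",[.4705+s*.0435*j[0],-.1593+s*.0435*j[1],zz])[0];cv2.circle(z,(int((q[0]-u0+.5)*8),int((q[1]-v0+.5)*8)),3,c,-1)
cv2.imwrite("pics/z9.png",z)
s=get_state();print(s["t"],s["eef_pos"],s["q"],s["force"])
E
```

```text
17.5 [0.4842 0.2753 0.15  ] [ 0.8686  0.2217 -0.3469  0.     -1.0023 -2.5947] [-0.1724  1.0656 -0.3574]
```

View pics/z9.png

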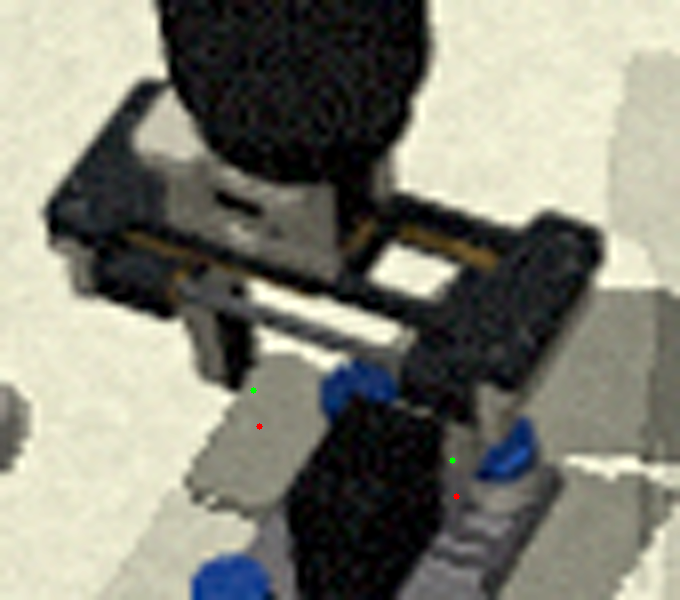

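```bash
python3 - <<'E'
from h import *
for z in(.19,.21,.23,.25):print(z,ray("top",(202.5,243),z)[0],proj("top",[.4696,.180,z])[0])
E
```

```text
0.19 [0.4735 0.1929 0.19  ] [208.4245 244.8873]
0.21 [0.4729 0.1893 0.21  ] [206.8658 244.6377]
0.23 [0.4723 0.1857 0.23  ] [205.2283 244.3754]
0.25 [0.4718 0.1821 0.25  ] [203.5059 244.0996]
```

```bash
python3 - <<'E'
import cv2,numpy as np
a=cv2.imread("pics/top6.png")[190:290,130:230]
cv2.imwrite("pics/t6z.png",np.clip(cv2.resize(a,(600,600),interpolation=cv2.INTER_CUBIC)*1.8,0,255).astype(np.uint8))
E
```

```text
(no output)
```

View pics/t6z.png

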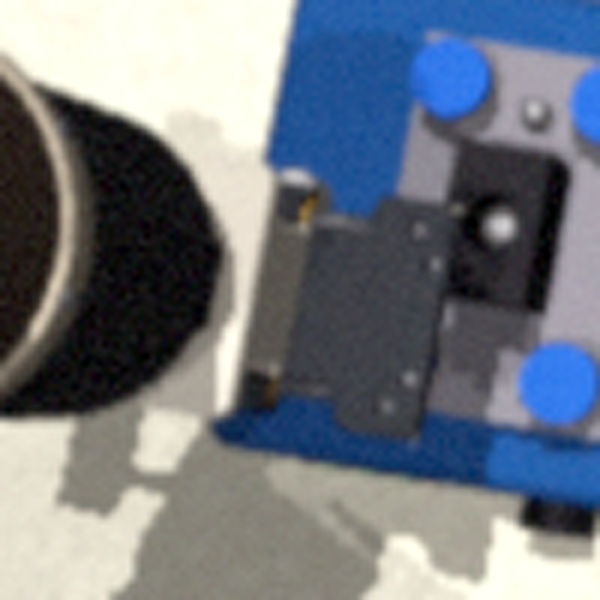

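The top view shows the hand's x is right (end plate mid at zoom (435,320)). In the scene view the visible fingertips end about 20 mm higher than nominal, so the pinch closed just above the knob. I'll reopen, go 18 mm lower (which still clears the arm and pots even with nominal tips) and close again.

Request:
move_arm --rows '[{"delta_pos":[0,0,0.5],"delta_rot":[0,0,0],"hand":3.6},{"delta_pos":[0,0,0.5],"delta_rot":[0,0,0],"hand":3.6},{"delta_pos":[0,0,0],"delta_rot":[0,0,0],"hand":3.6},{"delta_pos":[0,0,0],"delta_rot":[0,0,0],"hand":3.6},{"delta_pos":[0,0,0],"delta_rot":[0,0,0],"hand":3.6},{"delta_pos":[0,0,-0.7],"delta_rot":[0,0,0],"hand":3.6},{"delta_pos":[0,0,-0.7],"delta_rot":[0,0,0],"hand":3.6},{"delta_pos":[0,0,-0.6],"delta_rot":[0,0,0],"hand":3.6},{"delta_pos":[0,0,0],"delta_rot":[0,0,0],"hand":3.6},{"delta_pos":[0,0,0],"delta_rot":[0,0,0],"hand":3.6}]'

```text
t: 18.5
eef_pos: [0.4841, 0.2752, 0.1397]
ee_rot: [-3.141, -0.0, 2.986]
force: [0.3, 0.4, 0.0]
width: 0.0362
```

```bash
python3 - <<'E'
from h import *
cv2.imwrite("pics/s7.png",grab_frame("scene"));s=get_state();print(s["t"],s["eef_pos"],s["width"],s["force"])
a=cv2.imread("pics/s7.png")[140:210,330:410]
cv2.imwrite("pics/s7z.png",np.clip(cv2.resize(a,(640,560),interpolation=cv2.INTER_CUBIC)*2.,0,255).astype(np.uint8))
E
```

```text
18.55 [0.4843 0.2754 0.14  ] 0.03606781300865848 [-0.5957  0.1358 -0.5931]
```

View pics/s7z.png

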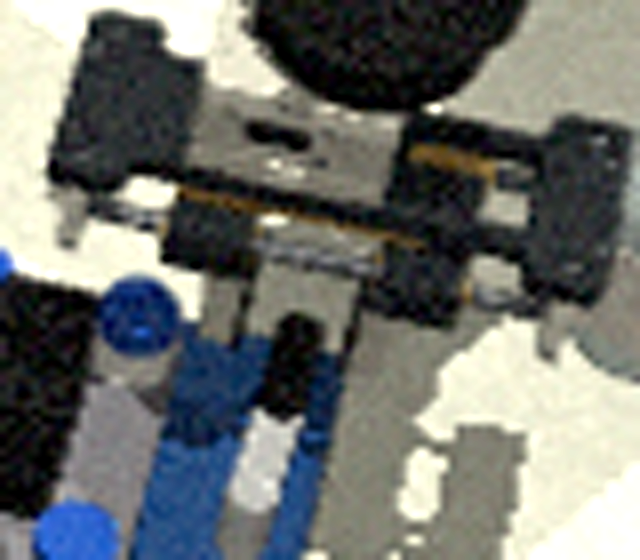

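The knob (300,320) now stands between the fingers (240 to 350), but they only overlap its top few mm. I'll go down 8 mm more and close.

Request:
move_arm --rows '[{"delta_pos":[0,0,-0.3],"delta_rot":[0,0,0],"hand":3.6},{"delta_pos":[0,0,-0.3],"delta_rot":[0,0,0],"hand":3.6},{"delta_pos":[0,0,-0.2],"delta_rot":[0,0,0],"hand":3.6},{"delta_pos":[0,0,0],"delta_rot":[0,0,0],"hand":2.5},{"delta_pos":[0,0,0],"delta_rot":[0,0,0],"hand":1.2},{"delta_pos":[0,0,0],"delta_rot":[0,0,0],"hand":1.2},{"delta_pos":[0,0,0],"delta_rot":[0,0,0],"hand":1.2},{"delta_pos":[0,0,0],"delta_rot":[0,0,0],"hand":1.2},{"delta_pos":[0,0,0],"delta_rot":[0,0,0],"hand":1.2},{"delta_pos":[0,0,0],"delta_rot":[0,0,0],"hand":1.2}]' --force 15

```text
t: 19.55
eef_pos: [0.4842, 0.2756, 0.1322]
ee_rot: [3.141, 0.0, 2.986]
force: [-1.0, 2.0, 1.1]
width: 0.0176
```

```bash
python3 - <<'E'
from h import *
cv2.imwrite("pics/s8.png",grab_frame("scene"));s=get_state();print(s["t"],s["eef_pos"],s["width"],s["force"])
a=cv2.imread("pics/s8.png")[140:210,330:410]
cv2.imwrite("pics/s8z.png",np.clip(cv2.resize(a,(640,560),interpolation=cv2.INTER_CUBIC)*2.,0,255).astype(np.uint8))
E
```

```text
19.6 [0.4842 0.2756 0.1321] 0.01752298255039057 [-1.0128  2.3777  0.2419]
```

View pics/s8z.png

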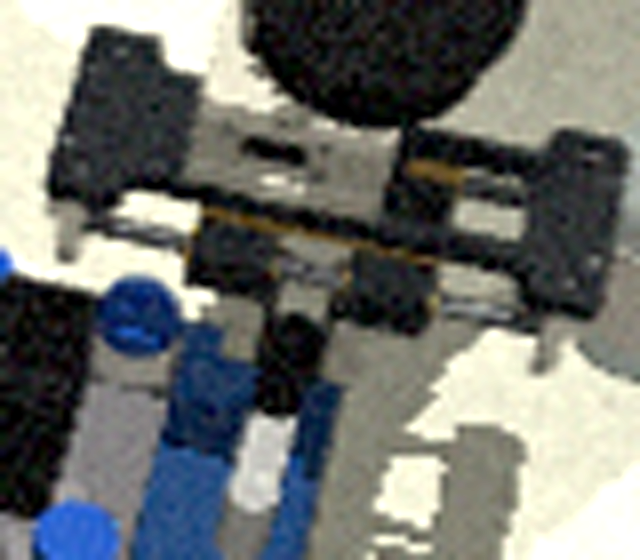

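Gripped at 17.5 mm, which matches the knob. Following the arc now.

Request:
move_arm --rows '[{"delta_pos":[-0.056,-0.417,0],"delta_rot":[0,0,5.74],"hand":1.2},{"delta_pos":[-0.015,-0.42,0],"delta_rot":[0,0,5.74],"hand":1.2},{"delta_pos":[0.028,-0.42,0],"delta_rot":[0,0,5.74],"hand":1.2},{"delta_pos":[0.07,-0.415,0],"delta_rot":[0,0,5.74],"hand":1.2},{"delta_pos":[0.11,-0.406,0],"delta_rot":[0,0,5.74],"hand":1.2},{"delta_pos":[0.15,-0.393,0],"delta_rot":[0,0,5.74],"hand":1.2},{"delta_pos":[0.19,-0.376,0],"delta_rot":[0,0,5.74],"hand":1.2},{"delta_pos":[0.226,-0.355,0],"delta_rot":[0,0,5.74],"hand":1.2},{"delta_pos":[0,0,0],"delta_rot":[0,0,0],"hand":1.2},{"delta_pos":[0,0,0],"delta_rot":[0,0,0],"hand":1.2}]'

```text
t: 20.6
eef_pos: [0.4918, 0.2439, 0.1322]
ee_rot: [3.142, 0.001, -2.498]
force: [2.5, 4.8, -3.9]
width: 0.0175
```

```bash
python3 - <<'E'
from h import *
cv2.imwrite("pics/s9.png",grab_frame("scene"));s=get_state();print(s["t"],s["eef_pos"],s["width"],s["force"],np.degrees(s["ee_rot"]),s["q"])
a=cv2.imread("pics/s9.png")[140:225,310:410]
cv2.imwrite("pics/s9z.png",np.clip(cv2.resize(a,(640,544),interpolation=cv2.INTER_CUBIC)*2.,0,255).astype(np.uint8))
E
```

```text
20.65 [0.4917 0.2439 0.1322] 0.017406028014718716 [ 3.7684  4.2773 -4.384 ] [ 179.9969    0.079  -143.1309] [ 0.8175  0.2258 -0.3878  0.0002 -0.9559 -1.745 ]
```

View pics/s9z.png

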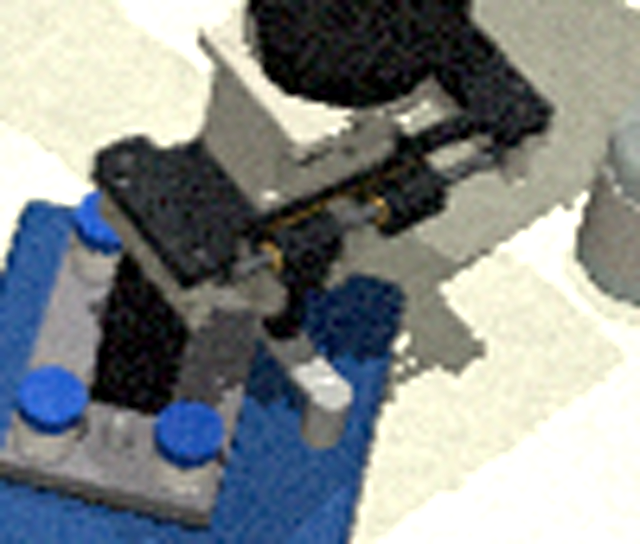

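The arm follows: it is about 45° round and the knob is still in the jaws. Continuing to the stop.

Request:
move_arm --rows '[{"delta_pos":[0.26,-0.33,0],"delta_rot":[0,0,5.74],"hand":1.2},{"delta_pos":[0.292,-0.303,0],"delta_rot":[0,0,5.74],"hand":1.2},{"delta_pos":[0.321,-0.272,0],"delta_rot":[0,0,5.74],"hand":1.2},{"delta_pos":[0.346,-0.239,0],"delta_rot":[0,0,5.74],"hand":1.2},{"delta_pos":[0.368,-0.203,0],"delta_rot":[0,0,5.74],"hand":1.2},{"delta_pos":[0.387,-0.165,0],"delta_rot":[0,0,5.74],"hand":1.2},{"delta_pos":[0.401,-0.126,0],"delta_rot":[0,0,5.74],"hand":1.2},{"delta_pos":[0.412,-0.085,0],"delta_rot":[0,0,5.74],"hand":1.2},{"delta_pos":[0,0,0],"delta_rot":[0,0,0],"hand":1.2},{"delta_pos":[0,0,0],"delta_rot":[0,0,0],"hand":1.2}]'

```text
t: 21.65
eef_pos: [0.5185, 0.2279, 0.1321]
ee_rot: [3.141, 0.002, -1.696]
force: [-3.8, 9.2, 0.2]
width: 0.017
```

```bash
python3 - <<'E'
from h import *
cv2.imwrite("pics/s10.png",grab_frame("scene"));s=get_state();print(s["t"],s["eef_pos"],s["width"],s["force"],np.degrees(s["ee_rot"]),s["q"])
a=cv2.imread("pics/s10.png")[140:225,300:400]
cv2.imwrite("pics/s10z.png",np.clip(cv2.resize(a,(640,544),interpolation=cv2.INTER_CUBIC)*2.,0,255).astype(np.uint8))
y=np.radians(-8.75);ex=np.array([np.cos(y),np.sin(y)]);ey=np.array([-ex[1],ex[0]])
k=s["eef_pos"][:2]-np.array([.5121,.1786])-.09*ey;print(k@ex,k@ey,np.arctan2(-k@ex,-k@ey))
E
```

```text
21.7 [0.5185 0.2278 0.1321] 0.017296076031184177 [-4.5983 10.2421 -1.0197] [179.9661   0.1324 -97.1992] [ 0.7581  0.2534 -0.3489 -0.0023 -0.9671 -0.8825]
-0.0011825814521850835 -0.040357029098608395 0.0292946030082717
```

View pics/s10z.png

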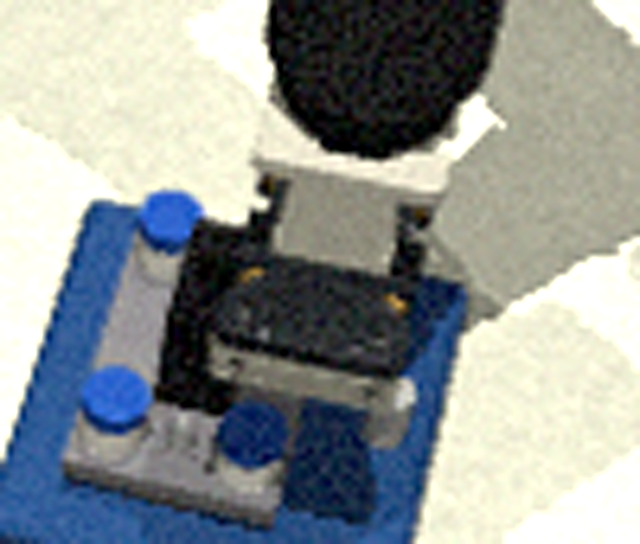

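Request:
move_arm --rows '[{"delta_pos":[0.1,0.05,0],"delta_rot":[0,0,0],"hand":1.2},{"delta_pos":[0.1,0.05,0],"delta_rot":[0,0,0],"hand":1.2},{"delta_pos":[0.1,0,0],"delta_rot":[0,0,0],"hand":1.2},{"delta_pos":[0,0,0],"delta_rot":[0,0,0],"hand":1.2},{"delta_pos":[0,0,0],"delta_rot":[0,0,0],"hand":1.2},{"delta_pos":[0,0,0],"delta_rot":[0,0,0],"hand":1.2},{"delta_pos":[0,0,0],"delta_rot":[0,0,0],"hand":1.2},{"delta_pos":[0,0,0],"delta_rot":[0,0,0],"hand":1.2},{"delta_pos":[0,0,0],"delta_rot":[0,0,0],"hand":1.2},{"delta_pos":[0,0,0],"delta_rot":[0,0,0],"hand":1.2}]'

```text
t: 22.7
eef_pos: [0.5187, 0.2278, 0.1319]
ee_rot: [3.137, -0.0, -1.697]
force: [-16.2, 9.2, 8.5]
width: 0.0175
```

TCP stopped with −16 N against the push, so the arm is at its stop. Releasing and lifting straight up.

Request:
move_arm --rows '[{"delta_pos":[-0.2,0,0],"delta_rot":[0,0,0],"hand":2.2},{"delta_pos":[0,0,0],"delta_rot":[0,0,0],"hand":3},{"delta_pos":[0,0,0],"delta_rot":[0,0,0],"hand":3},{"delta_pos":[0,0,0],"delta_rot":[0,0,0],"hand":3},{"delta_pos":[0,0,0],"delta_rot":[0,0,0],"hand":3},{"delta_pos":[0,0,0.5],"delta_rot":[0,0,0],"hand":3},{"delta_pos":[0,0,1],"delta_rot":[0,0,0],"hand":3},{"delta_pos":[0,0,2],"delta_rot":[0,0,0],"hand":3},{"delta_pos":[0,0,2],"delta_rot":[0,0,0],"hand":3},{"delta_pos":[0,0,2],"delta_rot":[0,0,0],"hand":3}]'

```text
t: 23.7
eef_pos: [0.5202, 0.2271, 0.2088]
ee_rot: [-3.141, 0.0, -1.694]
force: [-0.0, -0.1, 0.5]
width: 0.0299
```

Request:
move_arm --rows '[{"delta_pos":[0,0,2],"delta_rot":[0,0,0],"hand":3},{"delta_pos":[0,0,2],"delta_rot":[0,0,0],"hand":3},{"delta_pos":[-1,-3,0],"delta_rot":[0,0,0],"hand":3},{"delta_pos":[-1,-4,0],"delta_rot":[0,0,0],"hand":3},{"delta_pos":[-1,-4,0],"delta_rot":[0,0,0],"hand":3},{"delta_pos":[-1,-4,0],"delta_rot":[0,0,0],"hand":3},{"delta_pos":[0,-4,0],"delta_rot":[0,0,0],"hand":3},{"delta_pos":[0,-4,0],"delta_rot":[0,0,0],"hand":3},{"delta_pos":[0,-4,0],"delta_rot":[0,0,0],"hand":3},{"delta_pos":[0,-3,0],"delta_rot":[0,0,0],"hand":3}]'

```text
t: 24.7
eef_pos: [0.4798, -0.075, 0.2483]
ee_rot: [-3.14, 0.0, -1.695]
force: [0.5, -0.5, -0.7]
width: 0.0301
```

```bash
python3 - <<'E'
from h import *
for n in("scene","top"):cv2.imwrite(f"pics/{n}11.png",grab_frame(n))
s=get_state();print(s["t"],s["eef_pos"],s["force"])
a=cv2.imread("pics/scene11.png")[150:260,280:390];b=cv2.imread("pics/top11.png")[175:285,155:265]
cv2.imwrite("pics/z11.png",np.clip(np.hstack([cv2.resize(x,(400,400),interpolation=2) for x in(a,b)])*1.5,0,255).astype(np.uint8))
y=np.radians(-8.75);ex=np.array([np.cos(y),np.sin(y)]);ey=np.array([-ex[1],ex[0]])
pv=np.array([.5121,.1786])+.09*ey
for a in(0,.12,.3):
    k=pv+.042*(-np.sin(a)*ex-np.cos(a)*ey);q=proj("scene",[*k,.154])[0];r=proj("top",[*k,.154])[0];print(a,(q-[280,150])*400/110,(r-[155,175])*400/110+[400,0])
E
```

```text
24.8 [ 0.4798 -0.0757  0.2481] [0.2948 0.5606 0.3079]
0 [251.1934 137.9192] [532.4901 174.5136]
0.12 [252.8458 133.2467] [530.4775 182.3685]
0.3 [256.6445 126.7463] [525.7306 193.6233]
```

View pics/z11.png

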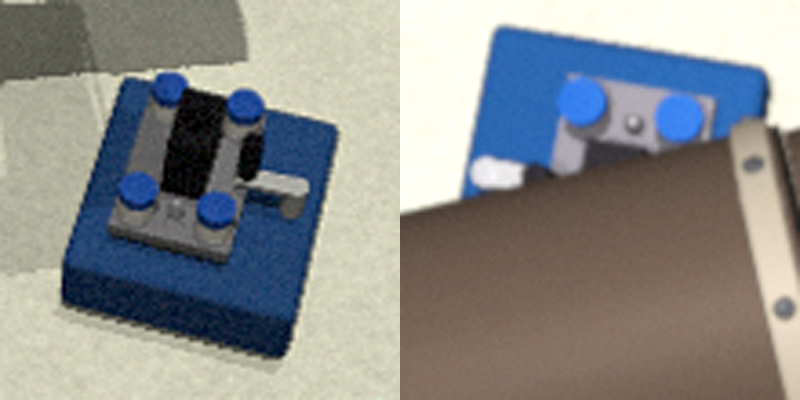

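View pics/scene11.png

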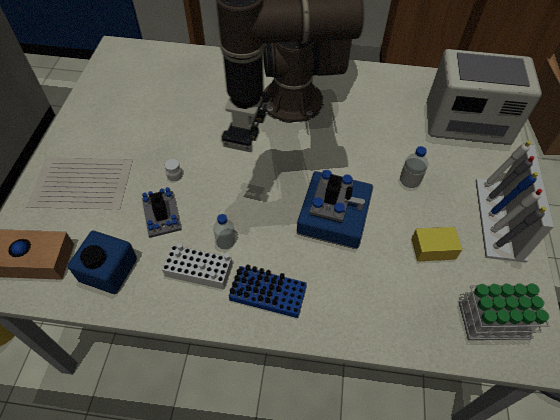

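The arm points across the plate edge, with its knob top at zoom (252,138) against a predicted (251,138) for angle 0. The carrier is unmoved with the pin in its hole, the bystanders are in place, and the robot is clear. Handing in.

```bash
python3 -c "
from station import *
print(job_done())"
```

```text
the job is handed in; nothing more can be done
None
```

I fitted the pot carrier over the shaker's shaft and pin, let it go, and swung the hold-down arm to its stop. The job was handed in at about 25 s; no verdict was reported.

- **Carrier seating:** It touched down at TCP height 0.1476 m, against about 0.148 m predicted. Vertical force swung from −6.5 to +5.7 N as it landed. After release the pin was visible in its hole.
- **Hold-down arm:** The last push met about 16 N with no further movement. In the final scene picture the knob top sat where angle 0 predicts, within about a pixel.
- **Bystanders and robot:** By eye in the last scene picture, the other carrier and bystanders stood where they had been and the robot was clear of everything. I did not measure the bystanders' positions.

**What disagreed:**
- The first pinch on the knob closed on air, reading 13.5 mm against the knob's 18 mm. In the scene view the fingertips ended about 20 mm higher than the stated geometry. I went 18 mm lower and gripped it at 17.5 mm; I did not find the cause.
- After release, the scene view put the carrier centre about 1 mm from the shaft position. That is within the camera's 2 mm calibration, so it can't confirm the fit any more closely than that.

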